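# Angle a mortar prism past the pillar into the measuring bay

### The job

Push the long mortar prism into the measuring bay until it lies fully home, flat against the back fence and between the two end cheeks, with one end behind the red-capped pillar. It does not fit straight in: push its ends one after the other to slide one end in behind the pillar at an angle, then swing the other end in. Only push it from outside with the fingers, never pinch it or lift it off the worktop, and leave the other things on the worktop where they are.

Things in the scene. Friction and masses are not known exactly. Their poses are not given: they have to be found in the camera images.
- prism: Loose grey hardened mortar prism, 40 x 160 x 40 mm (x, y, z), about 0.4 to 0.7 kg, lying flat on the worktop in front of the bay; short blue stroke across the middle of its top. Origin: centre of its underside; y along its length; z up. At the start its yaw is within about 0.25 rad of the bay's, its -y end on the pillar's side. A few newtons slide it; a push near one end turns it.
- bay: Aluminium measuring bay fixed to the worktop, without a floor: back fence, a cheek at each end, a pillar before its -y end. Open side: its -x, roughly towards the robot. Origin: on the worktop, where the prism's origin lies when home against the fence midway between the cheeks, the prism's length along the bay's y. Fence: inner face at x = +20 mm, 30 mm high, 8 mm thick, then a foot 5 mm high to x = +49.
- bay_cheek (a point): Middle of the top of the bay's +y end cheek, in the bay's frame at x = 5, y = +102, z = 30 mm. The two cheeks are 8 mm thick and 30 mm high, with inner faces at y = +98 and -98 mm, and run from the fence forward to x = -12 mm. The opening between the pillar and the +y cheek is 152 mm wide, less than the prism's length.
- bay_post (a point): Centre of the top of the bay's pillar: an upright steel post of 16 mm diameter with a red cap of 20 mm diameter from 44 to 58 mm height. Fixed in the bay's frame at x = -44, y = -62 mm, top at z = 58 mm; so 56 mm are free between the post and the fence.
- half_prism: Bystander: loose grey half prism, 40 x 65 x 40 mm, beside the +y end of the bay. Origin: centre of its underside. Leave it alone.
- tin: Bystander: loose round aluminium tin with lid, 64 mm diameter, 40 mm high, in front of the bay's pillar end. Origin: centre of its underside. Leave it alone.
- bottle: Bystander: small dark reagent bottle, 41 mm diameter, 68 mm high, left of the work. Origin: centre of its underside. Leave it alone.
- vial: Bystander: glass vial with mint cap, 23 mm diameter, 62 mm high, left of the work. Origin: centre of its underside. Leave it alone.
- bulb: Bystander: teal rubber pipette bulb standing upright, 38 mm diameter, 62 mm high, left of the work. Origin: centre of its underside. Leave it alone.
- dish: Bystander: white porcelain dish, 78 mm diameter, 30 mm high, right of the work. Origin: centre of its underside. Leave it alone.
- scraper: Bystander: flat plastic scraper with black grip, 44 x 155 x 13 mm, lying right of the work. Origin: centre of its underside. Leave it alone.
Things that resemble listed ones, but are neither listed nor needed, are in the scene too. Of the things that look like the bay, the larger one is meant.

How it is judged (in metres and radians):
At the end, for the whole second after the job is handed in: The prism lies flat on the worktop at rest in the bay: its centre within 6 mm of its home position against the fence, within 24 mm of midway between the cheeks (that is, anywhere between them), its length parallel to the fence within 0.06 rad (3.4 degrees) (x of prism in the frame of bay between -0.006 and 0.006 m and y of prism in the frame of bay between -0.024 and 0.024 m and angle between the y axis of prism and the y axis of bay, either way round below 0.06 rad and height (world z) of prism below 0.006 m and angle between prism's own z axis and vertical below 0.06 rad and linear speed of prism below 0.01 m/s); the robot touches nothing.
It fails at once if the prism is lifted off the worktop or tipped (its centre 12 mm up, or tilted 0.2 rad) (height (world z) of prism above 0.012 m or angle between prism's own z axis and vertical above 0.2 rad).
It fails at once if the prism is taken between the fingers (the grasp point is inside it) (x of the grasp point in the frame of prism between -0.015 and 0.015 m and y of the grasp point in the frame of prism between -0.075 and 0.075 m and z of the grasp point in the frame of prism below 0.036 m).
It fails at once if one of the other things is moved by more than 15 mm or tipped over (distance of any of half_prism, tin, bottle, vial, bulb, dish, scraper from where it was at the start of the episode above 0.015 m or angle between any of half_prism, tin, bottle, vial, bulb, dish, scraper's own z axis and vertical above 0.5 rad).
It also fails if it takes over 72 s, if anything falls off the work surface, if the arm or the gripper's body presses on something with over 40 N, if the wrist force passes 120 N, or if a joint passes its speed limit or range.

### The arm

A 6-joint arm with a two-finger parallel gripper is mounted at the origin on a cart in front of the work surface, level with it; the furniture and walls round the work are solid. World frame = base frame: x ahead of the robot, y to its left, z up, the work surface at z = 0. Lengths are in m, angles in degrees, forces in N, time in s.
With the tool pointing down it reaches from about 0.25 to 0.725 m from the base axis. Payload 4 kg.
Tool frame: the origin (TCP) lies between the finger pads; the fingertips stand 11 mm ahead of it and the grasp point (between the pads) lies 8 mm behind it; z points along the fingers, y is the line along which they close (so a half turn about z gives the same grasp; the last joint's range is limited). The gripper opens to 85 mm and grips with 20 to 120 N. Pads are 22 mm wide; open, the fingers measure 114 mm over their backs; the gripper's body (76 mm by 85 mm) begins 54 mm behind the grasp point. The pads swing forward as they close: fully open they stand 13 mm farther back than shut.
Start: joints at [-66.979, 13.785, 0.286, 76.501, 0, 90], TCP at [0.196, -0.46, 0.216] pointing down, gripper open.
Joint ranges: [-155.79, 155.79], [-60.16, 107.12], [-62.33, 73.08], [-114, 123.19], [-81.49, 82.49], [-180, 180]. Speed limits (degrees/s): [159.86, 159.86, 180, 180, 180, 180].

### API

Orientations are given as [roll, pitch, yaw] about the fixed x, y, z axes, in that order (R = Rz(yaw) Ry(pitch) Rx(roll)).
In Python, from workcell import arm gives the robot as it stands.
- The arm moves only by the tool carry_out, never from a script. Its argument "motion" is text: rows parted by semicolons, each of 5 numbers parted by spaces: the shift along the tool's x, y, z in units of 60 mm (1.0 is 60 mm), then the turn about the tool's z in units of 6 degrees (1.0 is 6 degrees), then the closure in counts, from 0 (fully open) to 255 (shut). In form: tx ty tz spin grip; .... A call has 1 to 20 rows; each row shifts and turns the commanded pose from where the row before left it, along the tool's axes as they then stand; what a row does not reach is not made up. A row lasts 1/8 s, in which the tool goes at most 62.5 mm and 10.7 degrees, less where a joint would pass 70% of its speed; a pose out of reach is approached as far as the arm can. A call is refused whole if a number of a shift passes 1 or a number of a turn 1, either way. A call with a gripper value outside its range is refused whole. The fingers move at their own pace and stop on an object; "squeeze" is the grip in N (left out, the last holds). Time passes only in rows, so rows that do not move let the fingers close. It gives the time, the measured TCP pose, the force, the opening and the grip force at its end, in the units of the state.
- arm.read_state(): the state, without advancing time (a new reading comes with each control period).
- arm.capture(name): name is "side" or "top" or "wrist"; returns (picture, depth): 400x640x3 uint8, blue, green, red; 400x640 float32, m along the optical axis (not along the pixel's ray), 0 where there is no reading.
- arm.get_calibration(name): a dict with "vertical_fov" (degrees; the focal length in pixels is half the picture's height over the tangent of half this angle, whatever the lens; pixels are square), "cx", "cy" (the principal point, pixels), "R" (3x3) and "t" (3): a world point X has camera coordinates R X + t. Camera axes: x right, y down, z forward; pixel columns grow to the right and rows downward; lengths in m; the calibration is good to about 2 mm. The wrist camera is an equidistant fisheye: a pixel r from the principal point sees the ray r / f radians off the axis. A picture is of the moment at which its call begins: read the wrist's pose just before it. get_calibration takes no time and is no camera call; for the wrist camera it gives the pose at the moment of the call.
- arm.close_job(): hands the job in; it is judged then, once.
The state is a dict: "t": time; "qpos": joint angles; "qvel": joint speeds; "effort": joint torques, N m; "ee_pos": TCP position; "orientation": TCP orientation; "ft_force": force on the tool from outside, world axes, zero at the start; "ft_torque": the same for the moment, N m; "opening": finger opening in m; "grip_force": force on a finger pad.
Only numpy, scipy, OpenCV 4.12 (cv2) and the standard library are available. Lean on these libraries where they do the work, as an engineer would, in place of code of your own. Each camera call takes 0.05 s, during which the arm holds its last target. There are 200 camera calls.

## Working session

There is one attempt and no reset: what is moved stays moved. The work goes in short steps, Python scripts to look and compute and a tool call to move; the robot and the scene stay as the last step left them, time stands still between calls to the robot, and variables do not carry over. Pictures are saved under pics/ and viewed, at most 10 in all, crops included, and the job is handed in when it is done.

Besides the shell and the picture viewer there is one more tool, called after "Request:" in YAML: its name, and indented under it one key for each argument. carry_out: Moves the arm, as the interface text tells. Its arguments: {"type":"object","properties":{"motion":{"type":"string"},"squeeze":{"type":"number"}},"required":["motion"]}

```bash
mkdir -p pics; cat > h.py <<'E'
import numpy as np, cv2
from workcell import arm
def cam(n):
    c=arm.get_calibration(n); f=200/np.tan(np.radians(c["vertical_fov"])/2)
    return f,c["cx"],c["cy"],np.array(c["R"]),np.array(c["t"])
def ray(n,u,v,z):
    f,cx,cy,R,t=cam(n); d=R.T@np.array([(u-cx)/f,(v-cy)/f,1]); o=-R.T@t
    return o+d*(z-o[2])/d[2]
def cloud(n,D):
    f,cx,cy,R,t=cam(n); v,u=np.mgrid[:400,:640]
    P=np.stack([(u-cx)/f*D,(v-cy)/f*D,D],-1)
    return (P-t)@R
def proj(n,X):
    f,cx,cy,R,t=cam(n); p=R@np.array(X)+t; return f*p[0]/p[2]+cx,f*p[1]/p[2]+cy
E
python3 - <<'E'
from h import *
for n in("top","side"):
    p,d=arm.capture(n); cv2.imwrite(f"pics/{n}0.png",p); np.save(n+"0.npy",d)
    f,cx,cy,R,t=cam(n); print(n,f,cx,cy,-R.T@t,R.round(2).tolist())
print(arm.read_state())
E
```

```text
top 425.0473923854399 325.6457375731514 203.49796649324625 [ 0.32499593 -0.06139424  1.22611019] [[0.02, -1.0, 0.01], [-0.98, -0.02, -0.17], [0.17, -0.01, -0.98]]
side 460.2418672034349 319.7744616546022 204.38640604927733 [0.23154285 0.90209485 0.77134034] [[-0.95, -0.3, -0.01], [-0.17, 0.56, -0.81], [0.25, -0.77, -0.58]]
{'t': 0.1, 'qpos': array([-6.69811276e+01,  1.38278092e+01,  2.22732609e-01,  7.65024093e+01,
        9.23338851e-04,  8.99990831e+01]), 'qvel': array([-0.01770242, -0.08694587,  0.08323472,  0.06354339, -0.11985774,
       -0.03279066]), 'effort': array([-3.99640358e-04, -3.73136902e+01,  2.53010792e+01,  1.08469135e-02,
        1.05389425e-06,  1.50650794e-05]), 'ee_pos': array([ 0.19529216, -0.45964536,  0.2156113 ]), 'orientation': array([-1.79892514e+02, -9.25057252e-04,  2.30197876e+01]), 'ft_force': array([0.97853049, 0.55967471, 0.61354388]), 'ft_torque': array([-0.05478773, -0.02694392, -0.00264476]), 'grip_force': 0.0, 'opening': 0.08505475023034294}
```

View pics/top0.png

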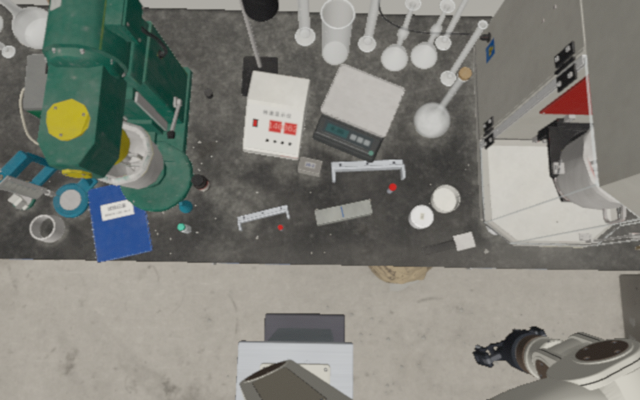

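View pics/side0.png

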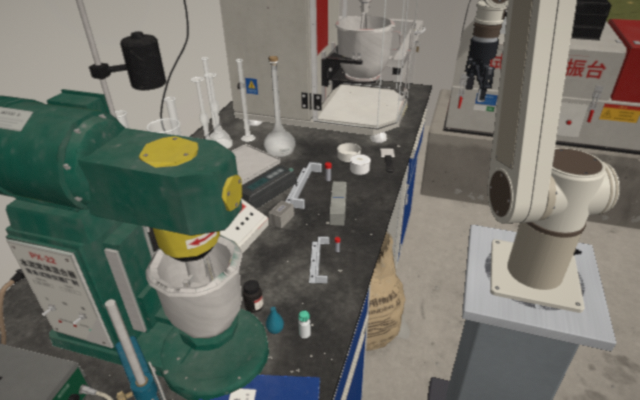

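Candidates for the bay: the larger one at top (368,170) with red cap (392,187), and a smaller look-alike at (263,215) with red cap (281,227). For the prism: the long grey bar at (344,211), and the short half prism at (310,166). I choose the larger bay and the long bar with the blue stroke, then check them in a close crop.

```bash
python3 - <<'E'
from h import *
p=cv2.imread("pics/top0.png"); d=np.load("top0.npy")
cv2.imwrite("pics/crop0.png",cv2.resize(p[140:250,280:480],None,fx=4,fy=4,interpolation=cv2.INTER_CUBIC))
W=cloud("top",d)
Z=W[...,2]
def rect(m,name,k=5):
    n,l,s,c=cv2.connectedComponentsWithStats(m.astype(np.uint8))
    for i in range(1,n):
        if s[i,4]>k:
            q=W[l==i]; r=cv2.minAreaRect((q[:,:2]*1000).astype(np.float32))
            print(name,c[i].round(1),s[i,4],"xy mm",np.round(r[0],1),np.round(r[1],1),round(r[2],1),"z",np.median(q[:,2]).round(4))
roi=np.zeros((400,640),bool); roi[150:245,225:480]=1
rect((Z>.01)&(Z<.075)&roi&(d>0),"h",40)
hsv=cv2.cvtColor(p,cv2.COLOR_BGR2HSV)
red=((hsv[...,0]<10)|(hsv[...,0]>170))&(hsv[...,1]>130)&(hsv[...,2]>80)&roi
rect(red,"red",6)
n,l,s,c=cv2.connectedComponentsWithStats(red.astype(np.uint8))
for i in range(1,n):
    if s[i,4]>6: print(c[i],ray("top",*c[i],.058).round(4))
E
```

```text
h [277.7 153. ] 327 xy mm [681.8  89.4] [ 26.3 165.8] 0.3 z 0.03
h [363.1 154.1] 274 xy mm [ 684.  -171.3] [ 38.2 113. ] 1.3 z 0.0343
h [478.4 171.7] 104 xy mm [ 618.4 -510.5] [  3.8 164.1] 89.9 z 0.0484
h [309.5 165.9] 352 xy mm [646.9 -26. ] [65.1 41.2] 78.0 z 0.0382
h [368.3 168.7] 366 xy mm [ 633.6 -196.4] [ 41.  212.1] 3.7 z 0.0273
h [391.4 187.5] 53 xy mm [ 584.9 -260.8] [18.  19.2] 43.9 z 0.055
h [445.9 197.4] 155 xy mm [ 560.1 -420.3] [76.9 76. ] 71.6 z 0.0233
h [342.9 212. ] 849 xy mm [ 513.4 -124.2] [ 40.7 159.9] 13.2 z 0.0383
h [420.6 216.5] 436 xy mm [ 504.5 -346.2] [61.6 63.5] 45.0 z 0.0379
h [262.1 216.8] 157 xy mm [489.5 103.5] [ 28.3 146. ] 15.3 z 0.0179
red [392.4 186.5] 48 xy mm [ 467.8 -167.6] [ 20.3 355.6] 51.1 z 0.0554
red [279.9 226.8] 21 xy mm [468.7  53.5] [18.9 12.2] 18.1 z 0.0393
[392.35416667 186.5       ] [ 0.5842 -0.2613  0.058 ]
[279.85714286 226.80952381] [0.4635 0.0508 0.058 ]
```

View pics/crop0.png

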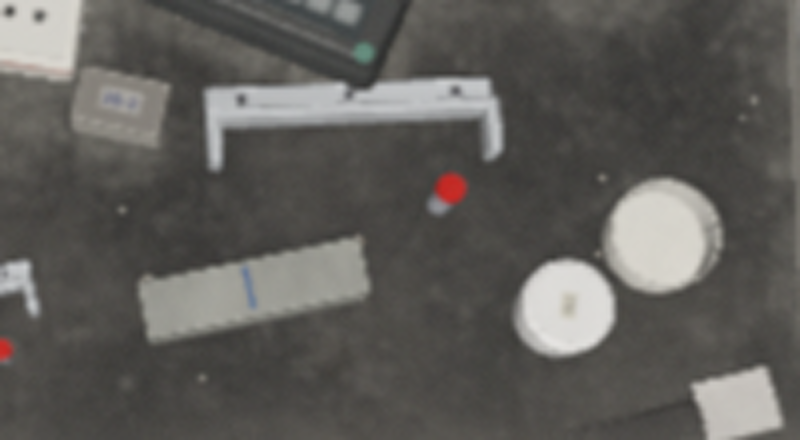

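The crop shows the long bar with the blue stroke at crop (250,287), the larger bay with its fence at (350,105) and red cap at (451,188), the half prism at (120,105), and the tin at (565,307). Sizes match: prism 160x41 mm, bay 212 mm wide, and the bay origin agrees from both pillar and fence at about (0.624,-0.196), yaw 3.7°.

First move: go over and in front of the prism with the tool yawed +20° in the bay frame, fingers open as a wide two-point pusher.

Request:
carry_out:
  motion: "0.732 -0.378 0 -0.11 0; 0.732 -0.378 0 0 0; 0.732 -0.378 0 0 0; 0.732 -0.378 0 0 0; 0.732 -0.378 0 0 0; 0.732 -0.378 0 0 0; 0.732 -0.378 0 0 0; 0.732 -0.378 0 0 0; 0 0 0.7 0 0; 0 0 0.7 0 0; 0 0 0.7 0 0; 0 0 0.7 0 0; 0 0 0 0 0; 0 0 0 0 0"

```text
t: 1.85
ee_pos: [0.4456, -0.1535, 0.0495]
orientation: [180.0, -0.0, 23.7]
ft_force: [0.3, -0.3, 1.0]
opening: 0.0857
grip_force: 0.0
```

```bash
cat >> h.py <<'E'
PSI=np.radians(3.7); RB=np.array([[np.cos(PSI),-np.sin(PSI)],[np.sin(PSI),np.cos(PSI)]]); OB=np.array([624.4,-196.3])
def bay(xy): return RB.T@(np.array(xy)[:2]*1000-OB)
def prism(roi=(slice(150,235),slice(290,400)),save=None):
    p,d=arm.capture("top")
    if save: cv2.imwrite(save,cv2.resize(p[140:250,280:480],None,fx=4,fy=4,interpolation=cv2.INTER_CUBIC))
    W=cloud("top",d); m=np.zeros((400,640),bool); m[roi]=1
    m&=(W[...,2]>.034)&(W[...,2]<.044)&(W[...,0]<.66); m&=~((W[...,1]>-.07)&(W[...,0]>.6))
    n,l,s,c=cv2.connectedComponentsWithStats(m.astype(np.uint8)); i=1+s[1:,4].argmax()
    q=W[l==i]; r=cv2.minAreaRect((q[:,:2]*1000).astype(np.float32)); b=bay(np.array(r[0])/1000)
    print("prism px",c[i].round(1),"n",s[i,4],"size",np.round(r[1],1),"bay xy",b.round(1),"ang",round(r[2]-3.7,1))
def tool():
    s=arm.read_state(); print("t",round(s["t"],2),"tool bay",bay(s["ee_pos"]).round(1),"z",s["ee_pos"][2].round(4),"yaw",round(s["orientation"][2]-3.7,2),"F",s["ft_force"].round(1),"open",round(s["opening"],4))
E
python3 - <<'E'
from h import *
tool(); prism()
p,d=arm.capture("side"); cv2.imwrite("pics/s1.png",cv2.resize(p[120:280,240:440],None,fx=4,fy=3.75,interpolation=cv2.INTER_CUBIC))
W=cloud("side",d); m=(d>0)&(abs(W[...,0]-.448)<.05)&(abs(W[...,1]+.155)<.09)&(W[...,2]>.006)
print(np.sort(W[m][:,2])[::40][:25].round(3))
E
```

```text
t 1.85 tool bay [-175.6   54.2] z 0.0495 yaw 19.98 F [ 0.3 -0.3  1. ] open 0.0857
prism px [329.8 214. ] n 398 size [40.1 92.8] bay xy [-111.8  112.1] ang 9.6
[0.01  0.04  0.086 0.095 0.107 0.126 0.133 0.141 0.149 0.155 0.161 0.166
 0.171 0.176 0.18  0.184 0.195 0.199 0.203 0.207 0.211 0.215 0.219 0.223
 0.227]
```

View pics/s1.png

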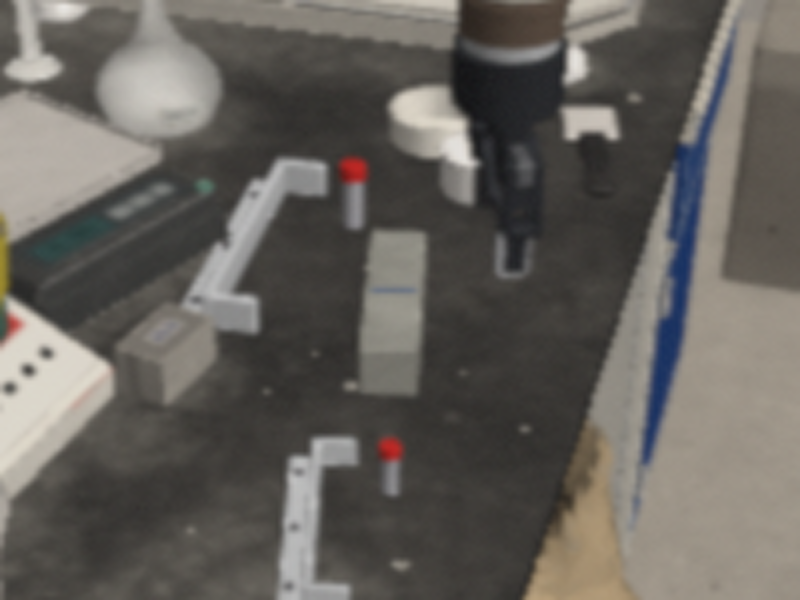

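The side crop shows the +y finger tip at crop (513,275), i.e. side pixel (368,193), clear of the prism at (393,310). I'll find the tip height from it.

```bash
python3 - <<'E'
from h import *
c=np.array([445.6,-153.5])/1000; ty=np.array([.402,-.916])
for o in (.043,.057):
  for z in (.02,.03,.04,.05,.06): print(o,z,np.round(proj("side",[*(c-o*ty),z]),1))
E
```

```text
0.043 0.02 [366.5 209.2]
0.043 0.03 [366.7 206.2]
0.043 0.04 [366.8 203.3]
0.043 0.05 [367.  200.3]
0.043 0.06 [367.2 197.3]
0.057 0.02 [367.4 212.2]
0.057 0.03 [367.6 209.2]
0.057 0.04 [367.8 206.2]
0.057 0.05 [368.  203.2]
0.057 0.06 [368.2 200.2]
```

```bash
python3 - <<'E'
from h import *
p,d=arm.capture("side"); W=cloud("side",d)
for v in range(176,200,2):
    print(v,[tuple((W[v,u]*1000).round().astype(int)) for u in (365,368,371)])
for g in [(.4456,-.1535,.0495),(.4456,-.1535,.0385)]: print(np.round(proj("side",g),1))
tool()
E
```

```text
176 [(np.int64(432), np.int64(-90), np.int64(142)), (np.int64(468), np.int64(-313), np.int64(2)), (np.int64(421), np.int64(-113), np.int64(130))]
178 [(np.int64(431), np.int64(-85), np.int64(139)), (np.int64(426), np.int64(-100), np.int64(130)), (np.int64(419), np.int64(-101), np.int64(131))]
180 [(np.int64(431), np.int64(-87), np.int64(131)), (np.int64(423), np.int64(-85), np.int64(134)), (np.int64(416), np.int64(-86), np.int64(135))]
182 [(np.int64(430), np.int64(-84), np.int64(127)), (np.int64(422), np.int64(-80), np.int64(131)), (np.int64(415), np.int64(-87), np.int64(128))]
184 [(np.int64(434), np.int64(-102), np.int64(109)), (np.int64(426), np.int64(-103), np.int64(110)), (np.int64(419), np.int64(-108), np.int64(108))]
186 [(np.int64(434), np.int64(-103), np.int64(103)), (np.int64(425), np.int64(-102), np.int64(105)), (np.int64(419), np.int64(-110), np.int64(101))]
188 [(np.int64(434), np.int64(-105), np.int64(95)), (np.int64(426), np.int64(-105), np.int64(97)), (np.int64(419), np.int64(-111), np.int64(94))]
190 [(np.int64(434), np.int64(-106), np.int64(88)), (np.int64(425), np.int64(-101), np.int64(93)), (np.int64(418), np.int64(-111), np.int64(87))]
192 [(np.int64(434), np.int64(-108), np.int64(80)), (np.int64(424), np.int64(-100), np.int64(87)), (np.int64(418), np.int64(-110), np.int64(82))]
194 [(np.int64(455), np.int64(-215), np.int64(0)), (np.int64(447), np.int64(-221), np.int64(-3)), (np.int64(438), np.int64(-221), np.int64(-1))]
196 [(np.int64(452), np.int64(-203), np.int64(1)), (np.int64(444), np.int64(-206), np.int64(0)), (np.int64(436), np.int64(-212), np.int64(-2))]
198 [(np.int64(450), np.int64(-194), np.int64(0)), (np.int64(442), np.int64(-198), np.int64(-1)), (np.int64(434), np.int64(-201), np.int64(-1))]
[364.1 191.7]
[363.9 194.9]
t 2.0 tool bay [-174.7   53.8] z 0.0503 yaw 19.98 F [ 0.2  0.1 -0.6] open 0.0853
```

Request:
carry_out:
  motion: "0 0 0.2 0 0; 0 0 0.17 0 0; 0 0 0 0 0; 0 0 0 0 0"

```text
t: 2.5
ee_pos: [0.4447, -0.1532, 0.026]
orientation: [-180.0, 0.0, 23.7]
ft_force: [1.7, 1.1, -0.2]
opening: 0.0854
grip_force: 0.0
```

```bash
cat >> h.py <<'E'
def tips(dep=None):
    s=arm.read_state(); p,d=arm.capture("side"); W=cloud("side",d); e=s["ee_pos"]; a=np.radians(s["orientation"][2])
    L=(W-e); x=L[...,0]*np.cos(a)+L[...,1]*np.sin(a); y=L[...,0]*np.sin(a)-L[...,1]*np.cos(a)
    m=(d>0)&(abs(x)<.03)&(abs(y)<.07)&(W[...,2]>.008)
    h,_=np.histogram(W[m][:,2],np.arange(.008,.16,.008)); print("z hist from .008 by .008",h)
    q=m&(W[...,2]<.1); print("x rng",np.percentile(x[q],[2,98]).round(4),"y rng",np.percentile(y[q],[2,98]).round(4), "minz",np.percentile(W[q][:,2],[1,5,10]).round(4))
    return p
E
python3 - <<'E'
from h import *
tool(); p=tips(); cv2.imwrite("pics/s2.png",cv2.resize(p[150:230,310:430],None,fx=6,fy=6,interpolation=cv2.INTER_CUBIC))
E
```

```text
t 2.5 tool bay [-176.6   54.6] z 0.026 yaw 19.98 F [ 1.7  1.1 -0.2] open 0.0854
z hist from .008 by .008 [ 0  0  0  0  0  6 22 26 31 29  8 11 24 24 22 29 43 63]
x rng [-0.0088  0.0125] y rng [-0.0593  0.0473] minz [0.0532 0.0565 0.0581]
```

View pics/s2.png

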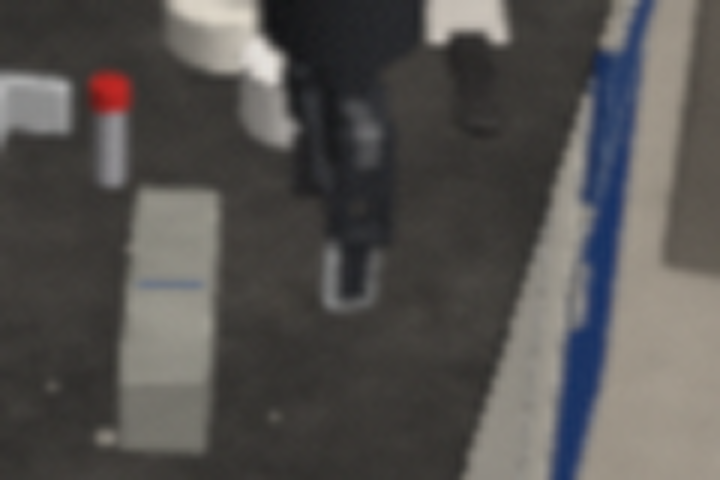

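Request:
carry_out:
  motion: "0 0 0 0 255; 0 0 0 0 255; 0 0 0 0 255; 0 0 0 0 255; 0 0 0 0 255; 0 0 0 0 255; 0 0 0 0 255; 0 0 0 0 255"

```text
t: 3.55
ee_pos: [0.4448, -0.1533, 0.0262]
orientation: [-180.0, 0.0, 23.7]
ft_force: [-0.1, -0.6, 0.6]
opening: -0.0001
grip_force: 0.0
```

```bash
python3 - <<'E'
from h import *
tool(); p=tips(); cv2.imwrite("pics/s3.png",cv2.resize(p[150:230,310:430],None,fx=6,fy=6,interpolation=cv2.INTER_CUBIC))
E
```

```text
t 3.55 tool bay [-176.4   54.5] z 0.0262 yaw 19.98 F [-0.1 -0.6  0.6] open -0.0001
z hist from .008 by .008 [ 0  0  0  2  9 21 18 24  8  9 23 15 33 29 35 65 50 48]
x rng [-0.009   0.0135] y rng [-0.0393  0.0065] minz [0.0404 0.0451 0.049 ]
```

View pics/s3.png

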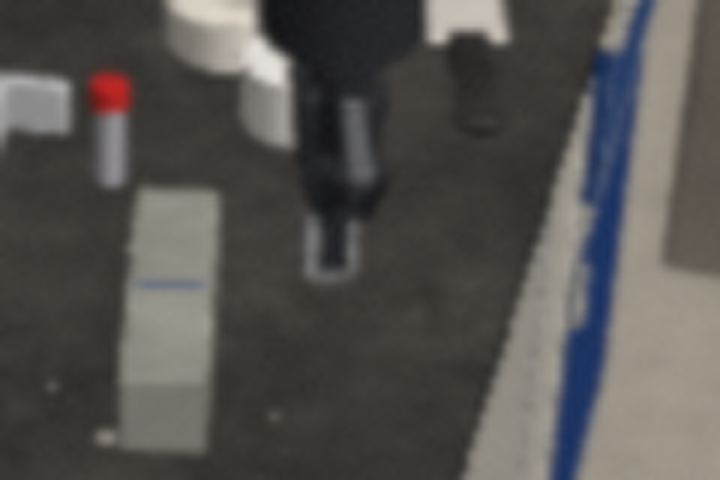

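The closed tip shows at crop (330,278), i.e. side pixel (365,196), which puts it at z≈0.039 with the TCP at 0.026. That is about 24 mm higher than the stated geometry. I'll settle it by descending gently and watching the force.

Request:
carry_out:
  motion: "0 0 0.09 0 255; 0 0 0.08 0 255; 0 0 0 0 255; 0 0 0.04 0 255; 0 0 0 0 255"

```text
t: 4.22
ee_pos: [0.4448, -0.1532, 0.0134]
orientation: [-180.0, 0.0, 23.7]
ft_force: [0.7, 0.1, -0.2]
opening: 0.0001
grip_force: 0.0
```

```bash
python3 - <<'E'
from h import *
tool(); p=tips()
p,d=arm.capture("side"); W=cloud("side",d); v,u=np.mgrid[:400,:640]
print("prism top", np.median(W[190:205,334:346,2]).round(4), "post cap", np.round([W[v_,u_] for v_,u_ in((165,328),(168,328),(175,328))],3).tolist())
E
```

```text
t 4.22 tool bay [-176.5   54.6] z 0.0134 yaw 19.98 F [ 0.7  0.1 -0.2] open 0.0001
z hist from .008 by .008 [ 0  0  6 18 20 20 17  4 24 10 22 35 37 49 59 54 31 28]
x rng [-0.01    0.0171] y rng [-0.0507  0.0076] minz [0.0292 0.0333 0.0374]
prism top 0.0389 post cap [[0.581, -0.253, 0.057], [0.582, -0.255, 0.045], [0.582, -0.256, 0.019]]
```

Request:
carry_out:
  motion: "0 0 0.04 0 255; 0 0 0.03 0 255; 0 0 0 0 255; 0 0 0 0 255"

```text
t: 4.82
ee_pos: [0.4449, -0.1532, 0.0094]
orientation: [-180.0, 0.0, 23.7]
ft_force: [0.2, 0.5, -0.2]
opening: 0.0002
grip_force: 0.0
```

Request:
carry_out:
  motion: "0 0 0.05 0 255; 0 0 0.05 0 255; 0 0 0 0 255; 0 0 0 0 255"

```text
t: 5.32
ee_pos: [0.4448, -0.1533, 0.0034]
orientation: [-180.0, 0.0, 23.7]
ft_force: [0.1, -0.5, 0.3]
opening: 0.0006
grip_force: 0.0
```

```bash
python3 - <<'E'
from h import *
tool(); p=tips(); prism()
E
```

```text
t 5.33 tool bay [-176.4   54.5] z 0.0034 yaw 19.98 F [ 0.1 -0.5  0.3] open 0.0006
z hist from .008 by .008 [ 0  9 16 26 16 12  5 21 12 29 34 36 58 51 56 28 23 45]
x rng [-0.0131  0.0178] y rng [-0.0554  0.0121] minz [0.0182 0.0268 0.0288]
prism px [329.7 214. ] n 404 size [40.9 92.4] bay xy [-111.9  112.3] ang 9.5
```

No contact even at TCP 0.003, so the camera is right: the shut tip sits about 13.5 mm above the reported TCP and the open tip about 27 mm above it. I'll work with those heights. Now open, lower, and push wide.

Request:
carry_out:
  motion: "0 0 0 0 0; 0 0 0 0 0; 0 0 0 0 0; 0 0 0 0 0; 0 0 0 0 0; 0 0 0.1 0 0; 0 0 0.1 0 0; 0 0 0.09 0 0; 0 0 0 0 0; 0.1 0 0 0 0; 0.1 0 0 0 0; 0.1 0 0 0 0; 0.1 0 0 0 0; 0.1 0 0 0 0; 0.1 0 0 0 0; 0.1 0 0 0 0; 0.1 0 0 0 0; 0.1 0 0 0 0; 0 0 0 0 0"

```text
t: 7.8
ee_pos: [0.4953, -0.1309, -0.014]
orientation: [-180.0, -0.1, 23.7]
ft_force: [1.1, -0.3, 0.4]
opening: 0.0855
grip_force: 0.0
```

```bash
cat >> h.py <<'E'
def sprism(save=None):
    p,d=arm.capture("side")
    if save: cv2.imwrite(save,cv2.resize(p[130:250,250:430],None,fx=4,fy=4,interpolation=cv2.INTER_CUBIC))
    W=cloud("side",d); B=(W[...,:2]*1000-OB)@RB; v,u=np.mgrid[:400,:640]
    sat=cv2.cvtColor(p,cv2.COLOR_BGR2HSV)[...,2]
    m=(W[...,2]>.033)&(W[...,2]<.045)&(sat>70)&(B[...,0]>-170)&(B[...,0]<22)&(B[...,1]>-97)&(B[...,1]<200)
    m&=~((B[...,0]>-5)&(B[...,1]>110))
    n,l,s,c=cv2.connectedComponentsWithStats(m.astype(np.uint8)); i=1+s[1:,4].argmax(); q=B[l==i]
    r=cv2.minAreaRect(q.astype(np.float32)); print("side: prism n",s[i,4],"centre",np.round(r[0],1),"size",np.round(r[1],1),"ang",round(r[2],1), "z",np.median(W[l==i][:,2]).round(4))
E
python3 - <<'E'
from h import *
tool(); prism(); sprism()
E
```

```text
t 7.8 tool bay [-124.6   73.6] z -0.014 yaw 20.04 F [ 1.1 -0.3  0.4] open 0.0855
prism px [318.2 213.9] n 111 size [27.2 57.2] bay xy [-107.3  151.6] ang 59.8
side: prism n 509 centre [-97.5  85.6] size [ 46.3 168.1] ang 19.2 z 0.0392
```

Request:
carry_out:
  motion: "0.1 0 0 0 0; 0.1 0 0 0 0; 0.1 0 0 0 0; 0.1 0 0 0 0; 0.1 0 0 0 0; 0.04 0 0 0 0; 0 0 0 0 0; -0.25 0 0 0 0; -0.25 0 0 0 0; 0 0 -0.6 0 255; 0 0 -0.65 0 255; 0 0 0 0 255"

```text
t: 9.4
ee_pos: [0.4989, -0.1317, 0.0643]
orientation: [179.7, -0.4, 23.6]
ft_force: [0.6, -0.6, -0.5]
opening: 0.0321
grip_force: 0.0
```

```bash
python3 - <<'E'
from h import *
tool(); prism(); sprism()
E
```

```text
t 9.4 tool bay [-121.1   72.5] z 0.0643 yaw 19.94 F [ 0.6 -0.6 -0.5] open 0.0321
prism px [318.7 204.4] n 247 size [40.6 66.6] bay xy [-82.9 141.2] ang 20.5
side: prism n 501 centre [-67.1  99.4] size [ 40.1 163.2] ang 20.3 z 0.039
```

Request:
carry_out:
  motion: "0 -0.65 0 0 255; 0.3 -0.65 0 0 255; 0.7 -0.65 0 0 255; 0 0 0 0 255; 0 0 0.4 0 255; 0 0 0.4 0 255; 0 0 0.25 0 255; 0 0 0 0 255; 0 0 0 0 255"

```text
t: 10.62
ee_pos: [0.5048, 0.0003, -0.0016]
orientation: [180.0, -0.0, 23.7]
ft_force: [-0.7, -0.2, -0.3]
opening: 0.0001
grip_force: 0.0
```

```bash
python3 - <<'E'
from h import *
tool(); tips(); sprism(); prism()
E
```

```text
t 10.62 tool bay [-106.7  203.9] z -0.0016 yaw 19.95 F [-0.7 -0.2 -0.3] open 0.0001
z hist from .008 by .008 [50 63 40 73 25  1 16 11 14 33 28 50 73 54 39 27 33 72]
x rng [-0.0167  0.0276] y rng [-0.0689  0.0579] minz [0.0085 0.0116 0.015 ]
side: prism n 85 centre [-63.9 132.9] size [ 10.8 100.9] ang 19.8 z 0.0389
prism px [338.8 197.4] n 662 size [ 40.6 159.8] bay xy [-67.1  97.7] ang 19.9
```

Request:
carry_out:
  motion: "0 0.1 0 0 255; 0 0.1 0 0 255; 0 0.1 0 0 255; 0 0.1 0 0 255; 0 0.1 0 0 255; 0 0.1 0 0 255; 0 0.1 0 0 255; 0 0.1 0 0 255; 0 0.1 0 0 255; 0 0.1 0 0 255; 0 0 0 0 255"

```text
t: 12.15
ee_pos: [0.5284, -0.0541, -0.0019]
orientation: [-179.9, -0.0, 23.7]
ft_force: [-1.0, 3.0, 2.9]
opening: -0.0
grip_force: 1.5
```

```bash
python3 - <<'E'
from h import *
tool(); prism()
E
```

```text
t 12.15 tool bay [-86.6 148.1] z -0.0019 yaw 19.98 F [-1.   3.   2.9] open -0.0
prism px [356.6 190. ] n 507 size [ 40.4 113.6] bay xy [-46.2  40.3] ang 20.3
```

Request:
carry_out:
  motion: "0 0.1 0 0 255; 0 0.1 0 0 255; 0 0.1 0 0 255; 0 0.1 0 0 255; 0 0.1 0 0 255; 0 0.1 0 0 255; 0 0.1 0 0 255; 0 0 0 0 255"

```text
t: 13.2
ee_pos: [0.5454, -0.0927, -0.002]
orientation: [-180.0, 0.0, 23.7]
ft_force: [-2.7, 3.2, 2.6]
opening: -0.0001
grip_force: 1.5
```

```bash
python3 - <<'E'
from h import *
tool(); prism(save="pics/c4.png"); sprism()
E
```

```text
t 13.2 tool bay [-72.2 108.5] z -0.002 yaw 19.98 F [-2.7  3.2  2.6] open -0.0001
prism px [372.5 183.5] n 424 size [40.2 96.9] bay xy [-28.7  -7.8] ang 20.6
side: prism n 96 centre [-29.7  39.5] size [ 10.9 136.7] ang 20.1 z 0.0388
```

View pics/c4.png

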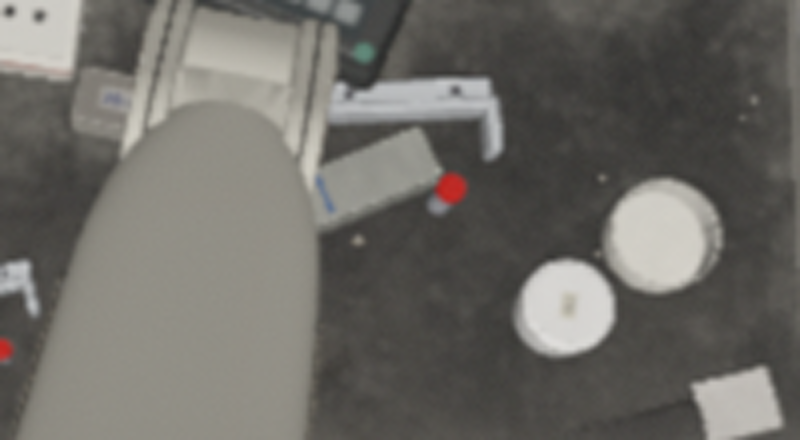

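The crop shows the prism's -y end sliding in behind the red cap (452,188) with its corner at (440,172), clear of the pillar and short of the fence. I continue along the axis.

Request:
carry_out:
  motion: "0 0.1 0 0 255; 0 0.1 0 0 255; 0 0.1 0 0 255; 0 0.1 0 0 255; 0 0.1 0 0 255; 0 0.1 0 0 255; 0 0.05 0 0 255; 0 0 0 0 255"

```text
t: 14.3
ee_pos: [0.5609, -0.1282, -0.002]
orientation: [-180.0, 0.0, 23.7]
ft_force: [-1.9, 4.9, 3.4]
opening: -0.0001
grip_force: 2.2
```

```bash
python3 - <<'E'
from h import *
tool(); prism(); sprism()
E
```

```text
t 14.3 tool bay [-59.  72.] z -0.002 yaw 19.99 F [-1.9  4.9  3.4] open -0.0001
prism px [387.  177.6] n 332 size [40.6 82.6] bay xy [-13.1 -50.2] ang 19.9
side: prism n 105 centre [-20.2  13.2] size [ 13.2 169.7] ang 22.0 z 0.0386
```

The -y end is behind the pillar with its back corner at the fence. Now retract, go round to the front face near the +y end, turn the tool to the bay's yaw and swing.

Request:
carry_out:
  motion: "0 -0.3 0 0 255; -0.4 0 0 0 255; -0.45 0 0 0 255; 0 0 0 0 255; 0 0.5 0 0 255; 0 0.5 0 0 255; 0 0 0 0.85 255; 0 0 0 0.85 255; 0 0 0 0.85 255; 0 0 0 0.78 255; 0 -0.25 0 0 255; 0 0 0 0 255; 0 0 0 0 255"

```text
t: 16.02
ee_pos: [0.5306, -0.172, -0.002]
orientation: [180.0, -0.0, 3.8]
ft_force: [-0.5, -0.0, -0.2]
opening: -0.0001
grip_force: 0.0
```

```bash
python3 - <<'E'
from h import *
tool(); prism(); sprism()
E
```

```text
t 16.02 tool bay [-92.1  30.3] z -0.002 yaw 0.09 F [-0.5 -0.  -0.2] open -0.0001
prism px [347.2 187.2] n 8 size [ 5.5 10.8] bay xy [-35.8  63.4] ang 54.4
side: prism n 401 centre [-25.8 -13.8] size [ 40.1 165. ] ang 20.1 z 0.0389
```

Request:
carry_out:
  motion: "0.1 0 0 0 255; 0.1 0 0 0 255; 0.1 0 0 0 255; 0.1 0 0 0 255; 0.1 0 0 0 255; 0.1 0 0 0 255; 0.1 0 0 0 255; 0.1 0 0 0 255; 0 0 0 0 255"

```text
t: 17.25
ee_pos: [0.5795, -0.1696, -0.0018]
orientation: [180.0, -0.1, 3.7]
ft_force: [0.3, 0.4, -1.2]
opening: 0.0001
grip_force: 0.0
```

```bash
python3 - <<'E'
from h import *
tool(); sprism()
E
```

```text
t 17.25 tool bay [-43.1  29.5] z -0.0018 yaw 0.01 F [ 0.3  0.4 -1.2] open 0.0001
side: prism n 213 centre [ -9.7 -13.3] size [ 44.7 160. ] ang 4.9 z 0.0389
```

Swinging well (4.9° left). Finish with small rows, then look.

Request:
carry_out:
  motion: "0.08 0 0 0 255; 0.06 0 0 0 255; 0.04 0 0 0 255; 0.03 0 0 0 255; 0 0 0 0 255"

```text
t: 17.92
ee_pos: [0.5908, -0.1683, -0.0022]
orientation: [-180.0, 0.0, 3.7]
ft_force: [-1.8, 2.0, 1.2]
opening: 0.0001
grip_force: 1.3
```

```bash
python3 - <<'E'
from h import *
tool(); sprism()
E
```

```text
t 17.93 tool bay [-31.7  30.1] z -0.0022 yaw 0.01 F [-1.8  2.   1.2] open 0.0001
side: prism n 165 centre [-3.7  7.2] size [117.3  46.2] ang 89.9 z 0.039
```

Request:
carry_out:
  motion: "-0.25 0 0 0 255; -0.25 0 0 0 255; 0 0.4 0 0 255; 0 0.4 0 0 255; 0 0 0 0 255; 0 0 0 0 255"

```text
t: 18.73
ee_pos: [0.5643, -0.2188, -0.0021]
orientation: [-180.0, -0.0, 3.7]
ft_force: [-0.3, -0.0, -0.9]
opening: -0.0002
grip_force: 0.0
```

```bash
python3 - <<'E'
from h import *
tool(); sprism(save="pics/s5.png")
E
```

```text
t 18.73 tool bay [-61.5 -18.5] z -0.0021 yaw -0.04 F [-0.3 -0.  -0.9] open -0.0002
side: prism n 399 centre [ -0.8 -16. ] size [ 41.5 159.5] ang 0.2 z 0.0389
```

View pics/s5.png

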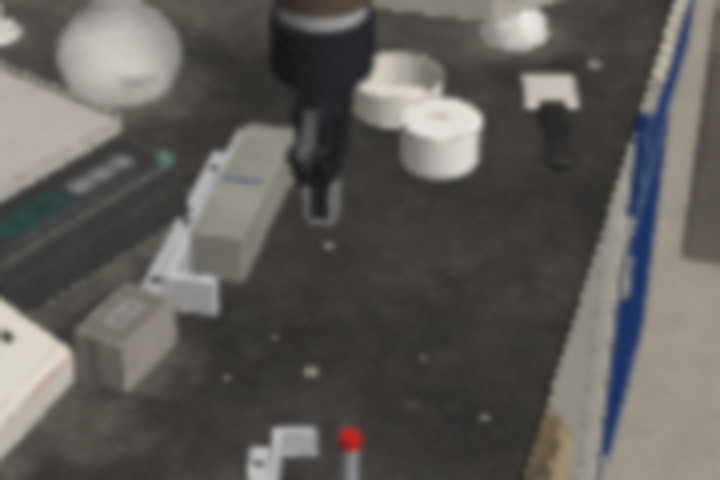

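The side crop shows the prism lying along the fence at (245,200) with its far end behind the gripper and pillar. Measured pose is (-0.8,-16) mm and 0.2°. One gentle push at mid-length to make sure it is seated, then retreat.

Request:
carry_out:
  motion: "0.15 0 0 0 255; 0.15 0 0 0 255; 0.1 0 0 0 255; 0.07 0 0 0 255; 0.04 0 0 0 255; 0.03 0 0 0 255; 0 0 0 0 255; -0.3 0 0 0 255; -0.5 0 0 0 255; -0.5 0 -0.3 0 255; -0.3 0 -0.8 0 255; -0.6 0 -0.8 0 255; -0.8 0 -0.5 0 255; -0.6 0.6 0 0 255; 0 0.9 0 0 255; 0 0.9 0 0 255; 0 0.9 0 0 255; 0 0 0 0 255; 0 0 0 0 255"

```text
t: 21.15
ee_pos: [0.3931, -0.4273, 0.1415]
orientation: [-179.9, 0.0, 3.7]
ft_force: [1.5, -0.5, 0.7]
opening: -0.0001
grip_force: 0.0
```

```bash
python3 - <<'E'
from h import *
tool(); sprism(); prism(save="pics/c6.png")
p,d=arm.capture("top"); W=cloud("top",d)
for n,(a,b,c,e) in dict(half=(150,182,290,326),tin=(200,235,402,440)).items():
    w=W[a:b,c:e].reshape(-1,3); w=w[(w[:,2]>.03)&(w[:,2]<.05)&(w[:,0]<.675)]
    if n=="half": w=w[(w[:,1]>-.075)&(w[:,1]<.02)]
    print(n,cv2.minAreaRect((w[:,:2]*1000).astype(np.float32)))
E
```

```text
t 21.15 tool bay [-245.8 -215.6] z 0.1415 yaw -0.03 F [ 1.5 -0.5  0.7] open -0.0001
side: prism n 406 centre [ -0.2 -14.8] size [161.6  41.9] ang 89.1 z 0.0389
prism px [373.4 174. ] n 691 size [ 44.4 151.2] bay xy [  0.6 -13.6] ang -0.3
half ((648.2825317382812, -18.74718475341797), (79.65023803710938, 41.390235900878906), 79.78414154052734)
tin ((506.4942626953125, -353.8422546386719), (64.22819519042969, 77.2703857421875), 9.63231086730957)
```

View pics/c6.png

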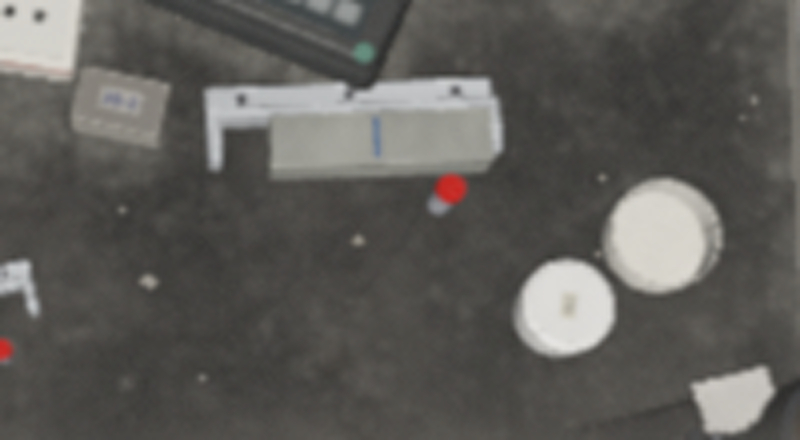

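The crop shows the prism (270–495, 105–178) flat against the fence, its right end behind the red cap (451,188). The half prism and tin are at the same pixels as at the start. The pose is about (0,-14) mm, 0.3–0.9° off parallel, and the arm is clear, so I hand in.

```bash
python3 -c "
from workcell import arm
print(arm.close_job())"
```

```text
the job is handed in; nothing more can be done
None
```

The prism lies home against the fence with its -y end behind the red-capped pillar (measured about 0 mm from home, 14 mm off mid-bay, under 1° off parallel), the half prism and tin were not moved, and the job was handed in at about 21 s; no verdict was returned.

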